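# Proof-pull a glued glass lap joint on the spring gauge

## Task

Proof-pull the glued glass slides on the pull rig: first push the gauge's yellow trailing pointer back to zero by its tab, then draw the blue carriage out steadily by its steel pull bar until the blue live pointer stands in the red band (not past it) and keep it there for about a second. Ease the carriage all the way back against its buffers without letting it snap, so that the gauge returns to zero and the yellow pointer is left showing the peak in the red band. Do not touch the glass or the gauge's rod and blue pointer, leave the red band where it is set, do not disturb the other things on the bench, and let go at the end.

Things in the scene. Friction and masses are not known exactly. Their poses are not given: they have to be found in the camera images.
- rig: Fixed pull rig: base plate 540 x 120 x 12 mm, local x = direction of pull (roughly the robot's left), z up, origin under its centre on the bench. Grey gauge case x -265 to -95, 90 wide, top 52 mm above the bench; guide rods (y +-30) run from it to an end plate at x 261, under the carriage. Scale on the case's top, -y half: zero at x -215, marks every 5 mm towards +x, 1 N each
- zero_mark (a point): zero of the scale, fixed on the rig (local x -215, y -15, z 56 mm); its axes are the rig's
- gauge_rod: the gauge's steel rod (8 mm thick, 38 mm above the bench, upturned hook at its end) with the blue live pointer over the case's top: a bar 3 mm wide, y -26 to +8, up to 57 mm above the bench. A spring pulls it to zero (200 N/m, 0.4 N preload, travel 78 mm). Axes are the rig's; its origin is the rig's at zero and shifts along +x with the reading
- pointer_edge (a point): reading edge (+x face) of the blue live pointer, over the scale; at zero_mark when unloaded, moves along the rig's +x by 5 mm per N
- peak (a joint): position in m of the yellow trailing pointer along the scale, 0 = zero (its stop), grows towards +x up to 0.080. It stays where it is left (friction about 1 N); the live pointer pushes it along in +x and leaves it at the peak. Starts somewhere up the scale
- peak_edge (a point): reading edge (-x face) of the yellow trailing pointer; the live pointer's edge touches it here
- peak_tab (a point): centre of the top of the yellow push tab: a block 12 mm (x) by 20 mm (y) by 24 mm tall, top 77 mm above the bench (25 mm above the case's top), on the case at local y = +25 mm; its +x face lies 6 mm from this point, and 12 mm in +x from peak_edge
- band (a joint): position in m of the middle of the red set-point clip along the scale from zero towards +x; it holds by 15 N friction and must stay as it is
- band_mid (a point): middle of the red band: clip 8 mm wide along x (so +-4 mm) at the outer (-y) edge of the scale, top 56 mm above the bench; its axes are the rig's. The same reading as the live pointer's edge when both have the same local x
- carriage (a joint): travel in m of the blue carriage along +x, 0 = home on its rubber buffers, limit 0.094. About 1.2 N friction, 0.35 to 0.6 kg. Its front eye has 13 mm slack over the gauge's hook: beyond 0.013 every mm of travel draws the gauge 1 mm (0.2 N). Let off, the spring drives it back, but friction stops it up to 6 mm short of slack: it must be pushed home
- bar_mid (a point): centre of the pull bar: a round steel bar 12 mm thick, 80 mm long across the rig (local y), 84 mm above the bench, on two uprights at its ends (y +-40 mm); fixed to the carriage. Beside it on the -x side nothing is higher than 52 mm above the bench, on the +x side nothing higher than 42 mm (35 mm on the carriage)
- specimen: the two glued glass slides, each 75 x 25 x 1.2 mm, overlapping by 22 mm, clamped in the carriage's two grips 36 mm above the bench; rides on the carriage (the frame is the carriage's, which equals the rig's when it is home); glass spans local x -32 to +96 mm
- reagent: amber bottle with blue cap, 80 mm across, 175 tall, loose, near the rig; origin under its centre
- beaker: glass beaker, 60 mm across, 75 tall, loose, near the rig; origin under its centre
- slide_box: white slide box with blue lid, 88 x 36 x 32 mm, loose, near the rig; origin under its centre
- cap: blue bottle cap, 42 mm across, 20 tall, loose, near the rig; origin under its centre
- petri: closed clear dish, 72 mm across, 16 tall, loose, near the rig; origin under its centre
- spatula: thin steel lab spatula, 170 mm long, 10 wide, 6 thick, lying loose near the rig
- autoclave: steel pressure vessel, 76 mm across, 112 tall, loose, near the gauge end of the rig; origin under its centre

How it is judged:
By the outcome, as a careful person would: the job done as asked, in the order asked, and still so for the second after the job is handed in, with the robot touching nothing.
It also fails if it takes over 56 s, if anything falls off the work surface, if the arm or the gripper's body presses on something with over 40 N, if the wrist force passes 120 N, or if a joint passes its speed limit or range.

## Robot

A 6-joint arm with a two-finger parallel gripper is mounted at the origin on the work surface. World frame = base frame: x ahead of the robot, y to its left, z up, the work surface at z = 0. Lengths are in m, angles in rad, forces in N, time in s.
With the tool pointing down it reaches from about 0.25 to 0.775 m from the base axis. Payload 4 kg.
Tool frame: the origin (TCP) lies midway between the tips of the shut fingers; the grasp point (between the pads) lies 19 mm behind it; z points along the fingers, y is the direction in which the jaws open and shut (so a half turn about z gives the same grasp; the last joint's range is limited). The gripper opens to 94 mm and grips with 3 to 60 N. Pads are 16 mm wide; open, the fingers measure 119 mm over their backs; the gripper's body (75 mm by 177 mm) begins 78 mm behind the grasp point.
Start: joints at [-1.255, 0.087, 1.371, -0, 1.684, -0.103], TCP at [0.224, -0.502, 0.206] pointing down, gripper open.
Joint ranges: [-3.1, 3.1], [-0.76, 2.03], [0.27, 2.55], [-1.08, 4.22], [0.17, 2.65], [-2.57, 2.57]. Speed limits (rad/s): [2.79, 2.79, 3.14, 3.14, 3.14, 3.14].

## Interface

Orientations are given as [roll, pitch, yaw] about the fixed x, y, z axes, in that order (R = Rz(yaw) Ry(pitch) Rx(roll)).
In Python, from bench import robot gives the robot as it stands.
- The arm moves only by the tool carry_out, never from a script. Its argument "deltas" is text: rows parted by semicolons, each of 7 numbers parted by spaces: the shift along the tool's x, y, z in mm, then the turn, a rotation vector about the tool's x, y, z in rad, then the closure, from 0 (fully open) to 1 (shut). A call has exactly 8 rows; each row is the pose to reach, as a shift and turn from the pose commanded when the call began, along the tool's axes at that moment; what a row does not reach only later rows make up. A row lasts 1/12 s, in which the tool goes at most 41.7 mm and 7.16 degrees, less where a joint would pass 70% of its speed; a pose out of reach is approached as far as the arm can. A call with a gripper value outside its range is refused whole. The fingers move at their own pace and stop on an object; the grip force is fixed at half the most. Time passes only in rows, so rows that repeat a pose let the fingers close, or fill a call up. It gives the time, the measured TCP pose, the force and the opening at its end, in the units of the state.
- robot.get_obs(): the state, without advancing time (a new reading comes with each control period).
- robot.snapshot(name): name is "side" or "top" or "wrist"; returns a dict with "pixels" (480x640x3 uint8, red, green, blue), "range_z" (480x640 float32, m along the optical axis (not along the pixel's ray), 0 where there is no reading), "camera_matrix" (3x3 intrinsics, pixels), "rvec" (rotation vector, rad) and "tvec" (3), from world to camera coordinates, as OpenCV has them. Camera axes: x right, y down, z forward; pixel columns grow to the right and rows downward; lengths in m; the calibration is good to about 2 mm. A picture is of the moment at which its call begins.
- robot.close_job(): hands the job in, once; it reports no verdict.
Trained networks look in a picture, given as the dict that the camera call returned (one of the last four; its "shot" number tells which), for a name from the list of things; names that differ only in an ending like _2 or _b are one class to them, and where a whole thing is asked for, a point or a joint stands for the part that bears it (a point fixed in the world has none). Each returns a list of dicts, best first, with "p" (0 to 1); they miss things now and then, are a little off and sometimes report something else, mostly with a low value. They report only what shows in the picture. A call takes as long as a camera call.
- robot.look_for(picture, thing): "at" ([x, y, z] in m, in the coordinates of the camera as it stood for that picture, good to about 4 mm: the middle of the surface that is visible of it).
- robot.place_of(picture, thing): "at" ([x, y, z] in m, in the coordinates of the camera as it stood for that picture, good to about 4 mm: a listed point, or the origin of a listed thing).
The state is a dict: "time": time; "joint_positions": joint angles; "qvel": joint speeds; "joint_torque": joint torques, N m; "tool_pos": TCP position; "ee_rot": TCP orientation; "wrist_force": force on the tool from outside, world axes, zero at the start; "wrist_torque": the same for the moment, N m; "width": finger opening in m.
Only numpy, scipy, OpenCV 4.12 (cv2) and the standard library are available. Lean on these libraries where they do the work, as an engineer would, in place of code of your own. Each camera call takes 0.05 s, during which the arm holds its last target.

## Working session

There is one attempt and no reset: what is moved stays moved. The work goes in short steps, Python scripts to look and compute and a tool call to move; the robot and the scene stay as the last step left them, time stands still between calls to the robot, and variables do not carry over. Pictures are saved under pics/ and viewed, and the job is handed in when it is done.

Besides the shell and the picture viewer there is one more tool, called after ">>>" as a command line: name --argument value ..., lists and objects as JSON in quotes. carry_out: Moves the arm, as the interface text tells. Its arguments: {"type":"object","properties":{"deltas":{"type":"string"}},"required":["deltas"]}

```bash
ls; mkdir -p pics
cat > h.py <<'E'
import numpy as np, cv2
from bench import robot
def snap(n,f=None):
    s=robot.snapshot(n)
    if f: cv2.imwrite('pics/'+f, s['pixels'][:,:,::-1])
    return s
def w(s,p):
    R=cv2.Rodrigues(np.array(s['rvec'],float))[0]
    return R.T@(np.array(p)-np.array(s['tvec']).ravel())
def px(s,P):
    return cv2.projectPoints(np.array([P],float),np.array(s['rvec'],float),np.array(s['tvec'],float),np.array(s['camera_matrix'],float),None)[0].ravel()
def cloud(s):
    K=np.array(s['camera_matrix']);z=s['range_z'];v,u=np.indices(z.shape)
    P=np.stack([(u-K[0,2])/K[0,0]*z,(v-K[1,2])/K[1,1]*z,z],-1)
    R=cv2.Rodrigues(np.array(s['rvec'],float))[0]
    Q=(P-np.array(s['tvec']).ravel())@R
    Q[z==0]=np.nan
    return Q
E
python3 - <<'E'
from h import *
np.set_printoptions(precision=4,suppress=True)
o=robot.get_obs(); print(o)
for c in ['top','side']:
    s=snap(c,c+'1.png')
    for t in ['rig','zero_mark','pointer_edge','peak_edge','peak_tab','band_mid','bar_mid','carriage']:
        for f in ([robot.place_of] if t!='carriage' else [robot.look_for]):
            r=f(s,t)
            print(c,t,[(round(d['p'],2),w(s,d['at']),px(s,w(s,d['at'])).round()) for d in r[:2]])
    np.savez('pics/'+c+'1.npz',c=cloud(s),im=s['pixels'])
E
```

```text
pics
{'time': 0.0, 'joint_positions': array([-1.2551,  0.088 ,  1.3722, -0.    ,  1.6836, -0.1031]), 'qvel': array([-0.0008, -0.0002,  0.0004, -0.0006,  0.0007, -0.002 ]), 'joint_torque': array([ -0.0006, -34.018 , -30.2428,   0.0715,   0.0327,  -0.0002]), 'tool_pos': array([ 0.2235, -0.502 ,  0.2043]), 'ee_rot': array([-3.1394, -0.0002,  0.4187]), 'wrist_force': array([ 0.2449, -0.3005, -0.2636]), 'wrist_torque': array([ 0.0175, -0.0343,  0.035 ]), 'width': 0.09396867195853287}
top rig [(0.66, array([ 0.5405, -0.0404,  0.0019]), array([328., 255.])), (0.37, array([0.6397, 0.0463, 0.0031]), array([284., 204.]))]
top zero_mark [(0.72, array([0.6516, 0.1504, 0.0009]), array([231., 197.])), (0.66, array([ 0.5599, -0.2475,  0.0599]), array([441., 243.]))]
top pointer_edge [(0.55, array([ 0.5401, -0.0413,  0.0024]), array([328., 256.])), (0.41, array([ 0.5631, -0.2476,  0.0574]), array([441., 241.]))]
top peak_edge [(0.54, array([ 0.5531, -0.1985,  0.0563]), array([415., 247.]))]
top peak_tab [(0.64, array([ 0.5159, -0.1929,  0.0791]), array([414., 266.])), (0.39, array([ 0.4155, -0.0428,
[... 265 characters left out ...]
 [(0.95, array([0.5337, 0.0642, 0.0356]), array([272., 256.])), (0.38, array([ 0.521 , -0.1951,  0.077 ]), array([415., 263.]))]
side rig [(0.56, array([ 0.5366, -0.0351, -0.0003]), array([316., 264.]))]
side zero_mark []
side pointer_edge []
side peak_edge [(0.52, array([ 0.5529, -0.2029,  0.0558]), array([328., 198.]))]
side peak_tab [(0.53, array([ 0.5159, -0.1969,  0.0754]), array([343., 196.]))]
side band_mid [(0.68, array([ 0.5218, -0.3724, -0.0032]), array([355., 178.])), (0.4, array([ 0.5793, -0.2062,  0.0543]), array([318., 196.]))]
side bar_mid [(0.85, array([0.5331, 0.1221, 0.0838]), array([296., 289.]))]
side carriage [(0.67, array([0.5263, 0.0813, 0.0352]), array([305., 291.]))]
```

Run:
```python
import cv2
a=cv2.imread('pics/top1.png')
cv2.imwrite('pics/top1z.png',cv2.resize(a[190:310,380:480],None,fx=5,fy=5,interpolation=cv2.INTER_CUBIC))
```

```text
(no output)
```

View pics/top1.png

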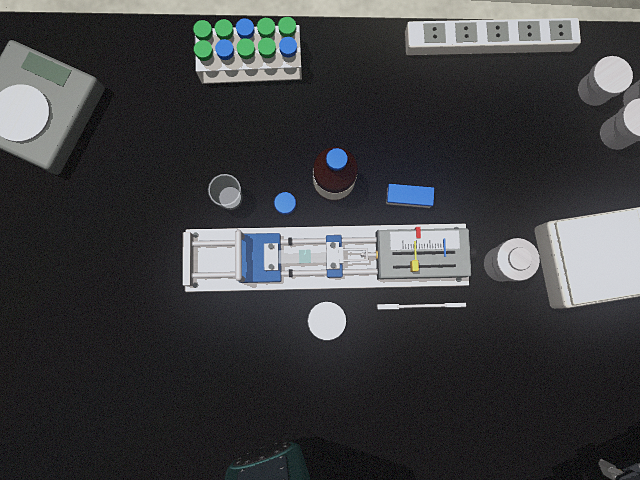

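View pics/side1.png

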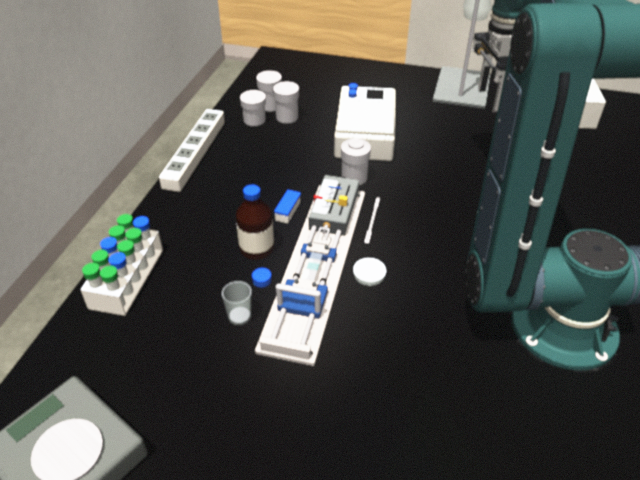

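View pics/top1z.png

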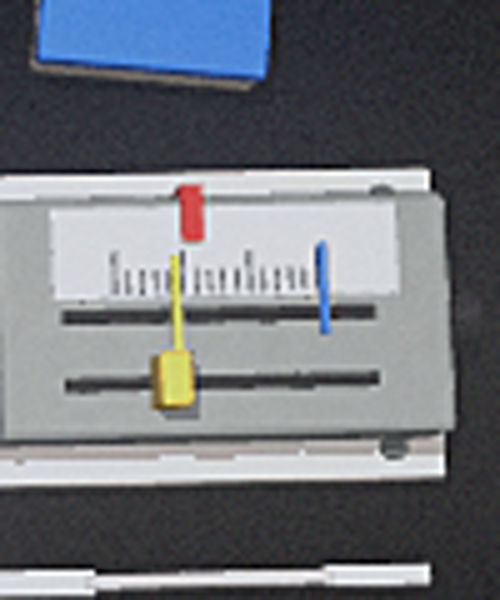

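Run:
```python
from h import *
np.set_printoptions(precision=4,suppress=True)
d=np.load('pics/top1.npz');c=d['c'];im=d['im'].astype(int)
reg=(c[...,0]>0.44)&(c[...,0]<0.64)&(c[...,1]>-0.34)&(c[...,1]<0.27)
m=reg&(c[...,2]>0.006)&(c[...,2]<0.018)&(im.min(-1)>120)
n,l,st,ce=cv2.connectedComponentsWithStats(m.astype(np.uint8))
k=[i for i in range(1,n) if st[i,4]>60]; print(st[k])
P=c[np.isin(l,k)][:,:2].astype(np.float32); print(len(P)); r=cv2.minAreaRect(P);print(r)
# edges: for each y bin max/min x
for nm,f in (('far',np.max),('near',np.min)):
    ys=np.arange(-0.27,0.2,0.01);e=[f(P[abs(P[:,1]-y)<.005,0]) if (abs(P[:,1]-y)<.005).any() else np.nan for y in ys]
    ok=~np.isnan(e);print(nm,np.polyfit(ys[ok],np.array(e)[ok],1))
print('ends',P[:,1].min(),P[:,1].max())
R,G,B=im[...,0],im[...,1],im[...,2]
for nm,m in (('red',(R>150)&(G<90)&(B<90)&reg),('yel',(R>150)&(G>130)&(B<90)&reg),('blue',(B>150)&(R<90)&(G<140)&reg&(c[...,1]<-.16)),
  ('tabtop',(R>150)&(G>130)&(B<90)&reg&(c[...,2]>.07)),('bar',reg&(c[...,2]>.082)&(c[...,1]>.05)),('case',reg&(abs(c[...,2]-.052)<.003)&(c[...,1]<-.1))):
    Q=c[m];print(nm,len(Q),np.median(Q,0),Q.min(0),Q.max(0))
Q=c[reg&(c[...,2]>.082)&(c[...,1]>.05)]; print(np.polyfit(Q[:,0],Q[:,1],1))
```

```text
[[ 186  224  280   17 2173]
 [ 281  243   45    7  250]
 [ 342  243   34   10  215]
 [ 193  245   42   28 1084]
 [ 343  250   23    9  172]
 [ 343  257   34   12  295]
 [ 281  263   46    8  318]
 [ 185  274  284   18 2858]
 [ 314  302   26    6   95]]
7460
((0.518844723701477, -0.03789666295051575), (0.15608373284339905, 0.5391910672187805), 2.008121967315674)
far [-0.0355  0.5945]
near [-0.0362  0.4717]
ends -0.30825907 0.23281682
red 44 [ 0.5803 -0.2049  0.0573] [ 0.5707 -0.209   0.0535] [ 0.5901 -0.2009  0.0603]
yel 17 [ 0.5172 -0.197   0.0756] [ 0.5079 -0.2012  0.0447] [ 0.5635 -0.1285  0.0799]
blue 41 [ 0.6365 -0.2347  0.0345] [ 0.5363 -0.2543  0.0303] [ 0.6398 -0.1912  0.0593]
tabtop 12 [ 0.5145 -0.1964  0.0771] [ 0.5079 -0.2012  0.0747] [ 0.5264 -0.1898  0.0799]
bar 349 [0.53   0.1211 0.0892] [0.4854 0.1146 0.0821] [0.575  0.1284 0.0959]
case 3501 [ 0.5412 -0.2188  0.0525] [ 0.4964 -0.3399  0.049 ] [ 0.5901 -0.1001  0.055 ]
[0.0315 0.1047]
```

>>> carry_out --deltas "36 -17 0 0 0 0.05 1; 72 -34 0 0 0 0.1 1; 108 -50 0 0 0 0.15 1; 144 -67 0 0 0 0.2 1; 180 -84 0 0 0 0.25 1; 216 -100 0 0 0 0.3 1; 252 -117 0 0 0 0.34 1; 288 -134 0 0 0 0.383 1"

```text
time: 1.57
tool_pos: [0.4332, -0.2613, 0.2058]
ee_rot: [3.141, -0.001, 0.034]
wrist_force: [0.8, -0.7, -0.5]
width: 0.044
```

```bash
cat >> h.py <<'E'
np.set_printoptions(precision=4,suppress=True)
from scipy.spatial.transform import Rotation as Ro
O=np.array([.5345,-.0377]);U=np.array([-.0358,.9994]);V=np.array([-.9994,-.0358])
def L2W(x,y,z): return np.r_[O+x*U+y*V,z]
def W2L(p): r=np.array(p[:2])-O; return np.array([r@U,r@V,p[2]])
def go(x,y,z):
    o=robot.get_obs(); R=Ro.from_euler('xyz',o['ee_rot']).as_matrix()
    print('t',o['time'],'tcp L',W2L(o['tool_pos'])*1000,'rot',o['ee_rot'],'F',o['wrist_force'],'width',o['width'])
    print('delta tool mm',R.T@(L2W(x,y,z)-o['tool_pos'])*1000)
    Rd=np.c_[np.r_[-V,0],np.r_[-U,0],[0,0,-1]]
    print('rotvec',Ro.from_matrix(R.T@Rd).as_rotvec())
E
python3 -c "
from h import *
go(-.130,.025,.12)"
```

```text
t 1.5667 tcp L [-219.8396  109.2078  205.7613] rot [ 3.141  -0.0006  0.0336] F [ 0.815  -0.6812 -0.5267] width 0.043998768405183415
delta tool mm [ 83.9498 -90.0633  85.7593]
rotvec [ 0.0006 -0.0006 -0.0022]
```

>>> carry_out --deltas "20 -22 5 0 0 0 1; 42 -45 10 0 0 0 1; 63 -67 15 0 0 0 1; 84 -90 20 0 0 0 1; 84 -90 35 0 0 0 1; 84 -90 50 0 0 0 1; 84 -90 50 0 0 0 1; 84 -90 50 0 0 0 1"

```text
time: 2.23
tool_pos: [0.5125, -0.1696, 0.1547]
ee_rot: [-3.141, 0.002, 0.036]
wrist_force: [-0.3, -0.1, -0.6]
width: 0.0001
```

```bash
python3 -c "
from h import *
go(-.130,.025,.061)
s=snap('wrist','w1.png')
for t in ['zero_mark','pointer_edge','peak_edge','peak_tab','band_mid']:
    r=robot.place_of(s,t); print(t,[(round(d['p'],2),W2L(w(s,d['at']))*1000,px(s,w(s,d['at'])).round()) for d in r[:2]])
"
```

```text
t 2.2333 tcp L [-131.0653   26.7518  154.6542] rot [-3.1407  0.002   0.0361] F [-0.2519 -0.1006 -0.5652] width 0.00013089116984373072
delta tool mm [ 1.9412 -0.9696 93.6513]
rotvec [-0.0009  0.002   0.0003]
zero_mark [(0.73, array([-212.0241,  -15.5549,   55.7918]), array([427., 187.]))]
pointer_edge [(0.67, array([-212.2343,  -11.6995,   61.9742]), array([429., 193.]))]
peak_edge [(0.75, array([-167.0242,  -12.4227,   55.8375]), array([367., 191.]))]
peak_tab [(0.57, array([-154.8725,   25.3507,   76.2184]), array([352., 247.]))]
band_mid [(0.88, array([-167.3167,  -30.2829,   58.4855]), array([369., 167.]))]
```

View pics/w1.png

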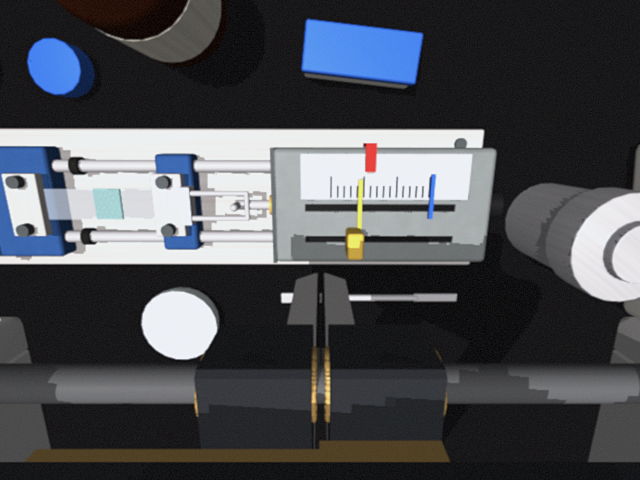

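>>> carry_out --deltas "2 -4 15 0 0 0 1; 2 -4 35 0 0 0 1; 2 -4 55 0 0 0 1; 2 -4 72 0 0 0 1; 2 -4 85 0 0 0 1; 2 -4 91 0 0 0 1; 2 -4 93 0 0 0 1; 2 -4 93 0 0 0 1"

```text
time: 3.2
tool_pos: [0.5149, -0.1662, 0.0627]
ee_rot: [3.141, -0.0, 0.036]
wrist_force: [0.9, 0.4, -0.6]
width: 0.0005
```

```bash
python3 -c "
from h import *
go(-.1845,.025,.061)
s=snap('wrist','w2.png')
"
```

```text
t 3.2 tcp L [-127.6737   24.1434   62.703 ] rot [ 3.1414 -0.0002  0.0355] F [ 0.9171  0.4354 -0.5673] width 0.0004920260999584773
delta tool mm [-0.8431 56.8391  1.7113]
rotvec [ 0.0001 -0.0002 -0.0003]
```

View pics/w2.png

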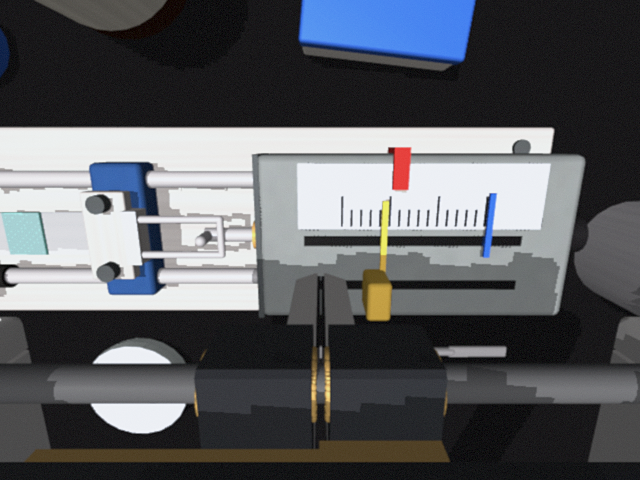

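>>> carry_out --deltas "0 7 1 0 0 0 1; 0 14 1 0 0 0 1; 0 22 1 0 0 0 1; 0 30 1 0 0 0 1; 0 38 1 0 0 0 1; 0 46 1 0 0 0 1; 0 52 1 0 0 0 1; 0 55 1 0 0 0 1"

```text
time: 3.92
tool_pos: [0.5168, -0.2221, 0.0615]
ee_rot: [3.141, -0.0, 0.035]
wrist_force: [-0.6, 0.2, 0.9]
width: 0.0006
```

```bash
python3 -c "
from h import *
go(-.1845,.025,.061)
s=snap('wrist','w3.png')
"
```

```text
t 3.9167 tcp L [-183.6394   24.2813   61.4519] rot [ 3.1414 -0.      0.0347] F [-0.553   0.1861  0.8974] width 0.0006082681311386424
delta tool mm [-0.7198  0.8764  0.452 ]
rotvec [ 0.0002 -0.     -0.0011]
```

View pics/w3.png

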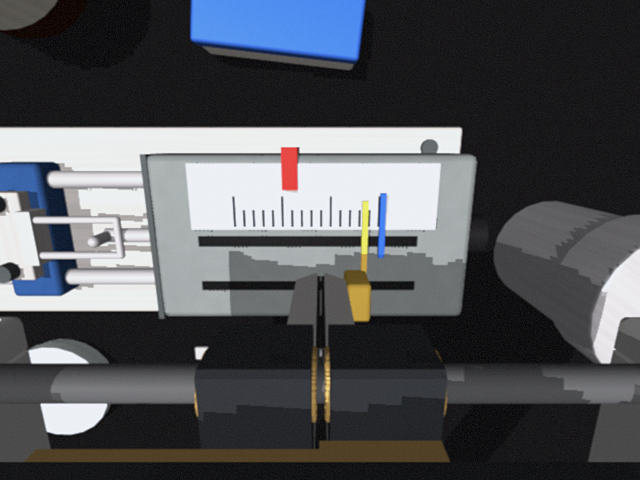

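>>> carry_out --deltas "0 1 0 0 0 0 1; 0 2 0 0 0 0 1; 0 3 0 0 0 0 1; 0 3.5 0 0 0 0 1; 0 4 0 0 0 0 1; 0 4.3 0 0 0 0 1; 0 4.5 0 0 0 0 1; 0 4.5 0 0 0 0 1"

```text
time: 4.63
tool_pos: [0.5168, -0.2252, 0.0613]
ee_rot: [-3.141, 0.0, 0.036]
wrist_force: [-0.8, 1.7, -0.6]
width: 0.0006
```

```bash
python3 -c "
from h import *
go(-.1845,.025,.061)
s=snap('wrist')
cv2.imwrite('pics/w4.png',cv2.resize(s['pixels'][140:330,200:480,::-1],None,fx=2.8,fy=2.8,interpolation=cv2.INTER_CUBIC))
"
```

```text
t 4.6333 tcp L [-186.8007   24.4034   61.2933] rot [-3.1414  0.0005  0.0359] F [-0.8176  1.7113 -0.6338] width 0.0006174452072382319
delta tool mm [-0.5982 -2.2855  0.294 ]
rotvec [-0.0002  0.0005  0.0001]
```

View pics/w4.png

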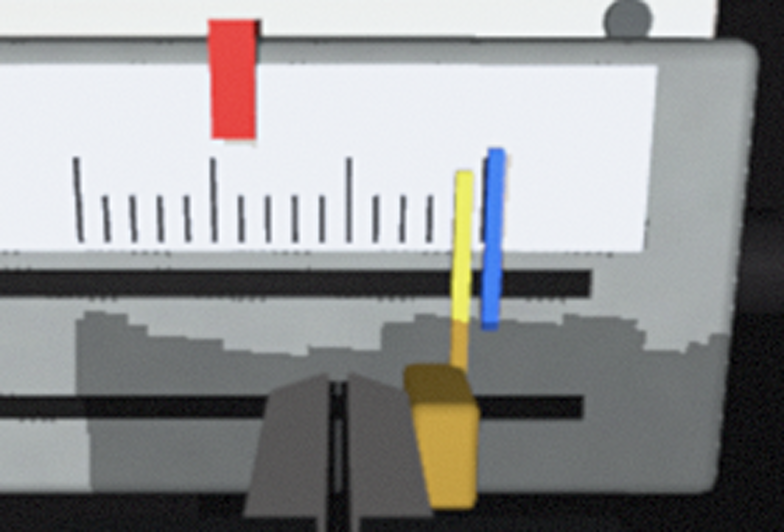

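>>> carry_out --deltas "0 0.5 0 0 0 0 1; 0 1 0 0 0 0 1; 0 1.5 0 0 0 0 1; 0 2 0 0 0 0 1; 0 2 0 0 0 0 1; 0 2 0 0 0 0 1; 0 2 0 0 0 0 1; 0 2 0 0 0 0 1"

```text
time: 5.35
tool_pos: [0.5172, -0.2275, 0.0616]
ee_rot: [3.141, -0.0, 0.036]
wrist_force: [-0.1, 1.5, -1.0]
width: 0.0002
```

```bash
python3 -c "
from h import *
go(-.1845,.025,.061)
s=snap('wrist')
cv2.imwrite('pics/w5.png',cv2.resize(s['pixels'][140:330,200:480,::-1],None,fx=2.8,fy=2.8,interpolation=cv2.INTER_CUBIC))
"
```

```text
t 5.35 tcp L [-189.1018   24.1125   61.5961] rot [ 3.1412 -0.0003  0.0358] F [-0.0772  1.4636 -0.9839] width 0.0002171780868704597
delta tool mm [-0.8899 -4.5866  0.594 ]
rotvec [ 0.0004 -0.0003 -0.    ]
```

View pics/w5.png

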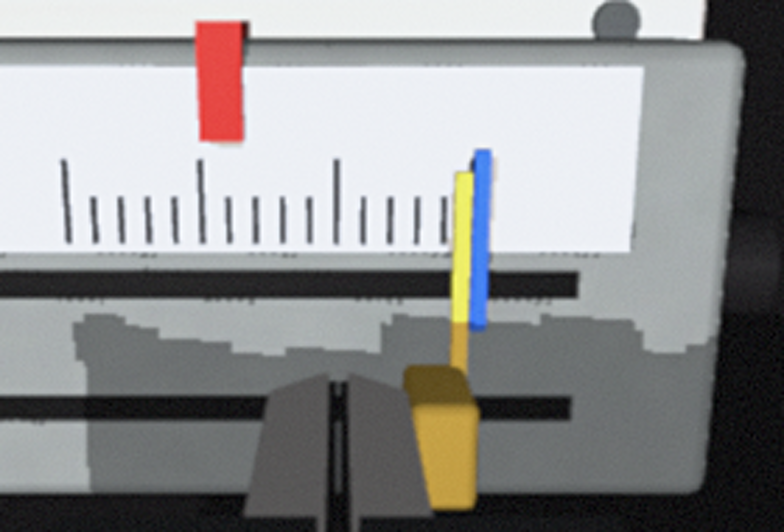

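>>> carry_out --deltas "0 0.3 0 0 0 0 1; 0 0.6 0 0 0 0 1; 0 0.8 0 0 0 0 1; 0 0.8 0 0 0 0 1; 0 0.8 0 0 0 0 1; 0 0.8 0 0 0 0 1; 0 0.8 0 0 0 0 1; 0 0.8 0 0 0 0 1"

```text
time: 6.07
tool_pos: [0.5172, -0.228, 0.0616]
ee_rot: [-3.141, -0.0, 0.036]
wrist_force: [-0.6, 2.5, 1.0]
width: 0.0003
```

```bash
python3 -c "
from h import *
go(-.1845,.025,.061)
s=snap('wrist')
cv2.imwrite('pics/w6.png',cv2.resize(s['pixels'][190:270,320:400,::-1],None,fx=7,fy=7,interpolation=cv2.INTER_CUBIC))
"
```

```text
t 6.0667 tcp L [-189.5431   24.1082   61.618 ] rot [-3.1413 -0.0002  0.0359] F [-0.5867  2.531   1.0139] width 0.00031138437688546516
delta tool mm [-0.8934 -5.0277  0.6192]
rotvec [-0.0003 -0.0002  0.0001]
```

View pics/w6.png

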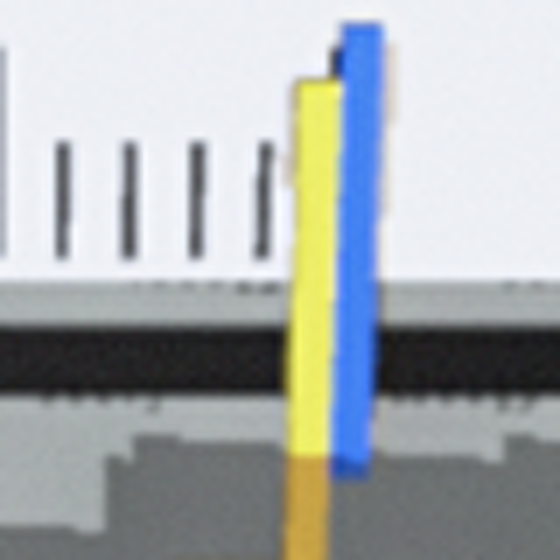

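>>> carry_out --deltas "0 0.3 0 0 0 0 1; 0 0.6 0 0 0 0 1; 0 0.8 0 0 0 0 1; 0 1 0 0 0 0 1; 0 1 0 0 0 0 1; 0 1 0 0 0 0 1; 0 1 0 0 0 0 1; 0 1 0 0 0 0 1"

```text
time: 6.78
tool_pos: [0.5171, -0.2281, 0.0616]
ee_rot: [-3.14, 0.0, 0.036]
wrist_force: [-0.7, 6.3, 1.8]
width: 0.0002
```

>>> carry_out --deltas "0 -4 0 0 0 0 1; 0 -10 0 0 0 0 1; 0 -15 -5 0 0 0 1; 0 -15 -20 0 0 0 1; 0 -20 -45 0 0 0 1; 0 -45 -70 0 0 0 0.8; 0 -80 -85 0 0 0 0.6; 0 -120 -85 0 0 0 0.5"

```text
time: 7.45
tool_pos: [0.5153, -0.1104, 0.1517]
ee_rot: [3.137, -0.009, 0.033]
wrist_force: [0.3, 0.4, 0.3]
width: 0.0173
```

```bash
python3 -c "
from h import *
go(.160,.0,.14)
s=snap('top')
np.savez('pics/t2.npz',im=s['pixels'])
for t in ['pointer_edge','peak_edge','peak_tab','band_mid','bar_mid']:
    r=robot.place_of(s,t); print(t,[(round(d['p'],2),W2L(w(s,d['at']))*1000,px(s,w(s,d['at'])).round()) for d in r[:2]])
cv2.imwrite('pics/t2.png',cv2.resize(s['pixels'][190:310,180:480,::-1],None,fx=2.6,fy=2.6,interpolation=cv2.INTER_CUBIC))
"
```

```text
t 7.45 tcp L [-72.0074  21.7589 151.663 ] rot [ 3.1368 -0.009   0.0327] F [0.2816 0.3678 0.2579] width 0.017313935149054216
delta tool mm [  20.9299 -232.1313   10.7497]
rotvec [ 0.0048 -0.009  -0.0031]
pointer_edge []
peak_edge []
peak_tab [(0.34, array([  78.3057, -110.4936,    3.3216]), array([285., 203.]))]
band_mid []
bar_mid [(0.62, array([161.1772,  -5.368 ,  83.3994]), array([237., 253.]))]
```

View pics/t2.png

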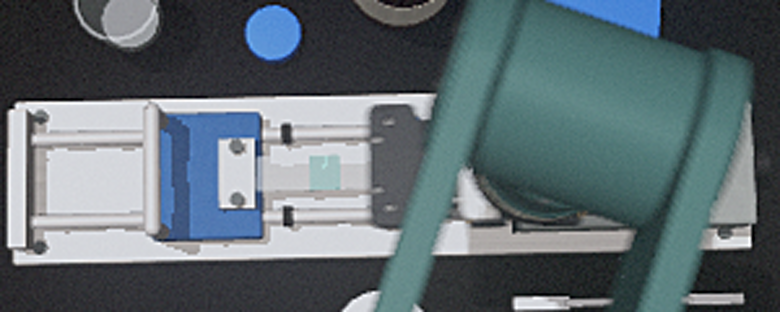

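>>> carry_out --deltas "3 -33 0 0 0 0 0.5; 6 -66 0 0 0 0 0.5; 9 -99 0 0 0 0 0.5; 12 -132 0 0 0 0 0.5; 15 -165 0 0 0 0 0.5; 18 -198 0 0 0 0 0.5; 21 -225 0 0 0 0 0.5; 21 -232 0 0 0 0 0.5"

```text
time: 8.42
tool_pos: [0.5258, 0.1255, 0.1457]
ee_rot: [-3.141, 0.001, 0.038]
wrist_force: [-0.1, -0.9, -0.3]
width: 0.0464
```

```bash
python3 -c "
from h import *
go(.160,.0,.065)
s=snap('wrist','w7.png')
for t in ['bar_mid']:
    r=robot.place_of(s,t); print(t,[(round(d['p'],2),W2L(w(s,d['at']))*1000,px(s,w(s,d['at'])).round()) for d in r[:2]])
c=cloud(s);m=(c[...,2]>.082)&(c[...,2]<.1)
Q=np.array([W2L(p) for p in c[m]]);Q=Q[(abs(Q[:,0]-.16)<.03)&(abs(Q[:,1])<.05)];print(len(Q),np.median(Q,0),Q.min(0),Q.max(0))
"
```

```text
t 8.4167 tcp L [163.4405   2.8458 145.6882] rot [-3.1406  0.0009  0.0376] F [-0.1217 -0.8706 -0.3293] width 0.04638113065140358
delta tool mm [ 2.9092  3.5125 80.6822]
rotvec [-0.001   0.0009  0.0018]
bar_mid [(0.85, array([159.2144,  -4.4003,  82.557 ]), array([325., 244.]))]
2230 [ 0.16   -0.0038  0.0887] [ 0.1538 -0.0457  0.0828] [0.1656 0.0456 0.0916]
```

View pics/w7.png

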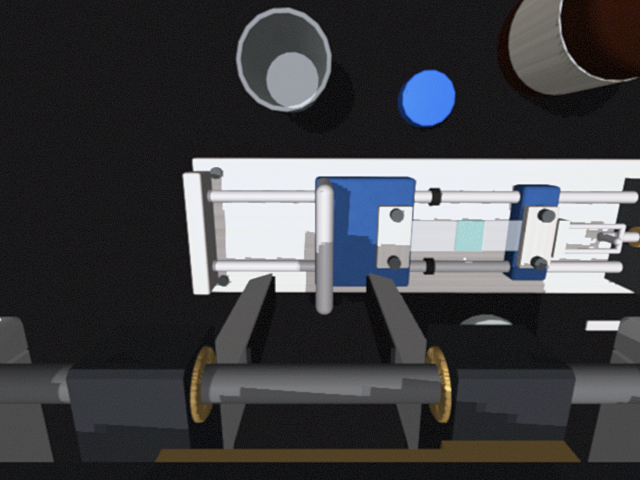

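>>> carry_out --deltas "4 3 10 0 0 0 0.5; 4 3 25 0 0 0 0.5; 4 3 40 0 0 0 0.5; 4 3 55 0 0 0 0.5; 4 3 68 0 0 0 0.5; 4 3 76 0 0 0 0.5; 4 3 80 0 0 0 0.5; 4 3 80 0 0 0 0.5"

```text
time: 9.18
tool_pos: [0.5291, 0.119, 0.065]
ee_rot: [3.141, 0.002, 0.034]
wrist_force: [-0.8, 1.8, 0.2]
width: 0.0468
```

```bash
python3 -c "
from h import *
go(.160,.0,.065)
s=snap('wrist','w8.png')
"
```

```text
t 9.1833 tcp L [156.7647  -0.1693  65.0139] rot [3.1409 0.0025 0.0339] F [-0.7628  1.8444  0.1942] width 0.04680299840272349
delta tool mm [-0.1756 -3.248   0.012 ]
rotvec [ 0.0007  0.0025 -0.002 ]
```

View pics/w8.png

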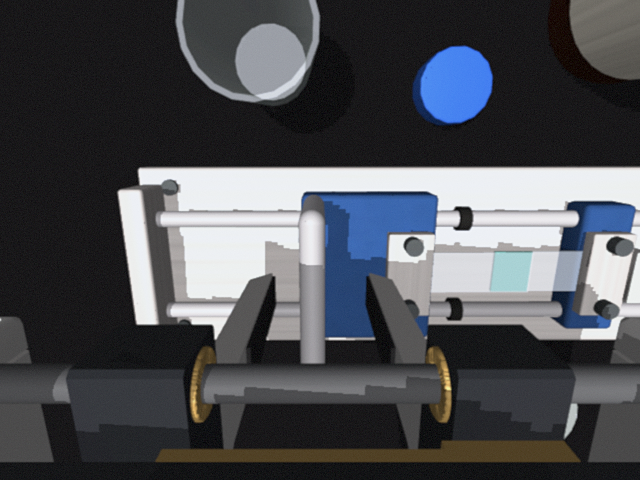

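>>> carry_out --deltas "0 -2 0 0 0 0 0.5; 0 -4 0 0 0 0 0.6; 0 -4 0 0 0 0 0.7; 0 -4 0 0 0 0 0.8; 0 -4 0 0 0 0 0.9; 0 -4 0 0 0 0 1; 0 -4 0 0 0 0 1; 0 -4 0 0 0 0 1"

```text
time: 9.9
tool_pos: [0.5296, 0.1243, 0.0667]
ee_rot: [3.141, -0.0, 0.036]
wrist_force: [-0.2, -1.7, 0.7]
width: 0.011
```

```bash
python3 -c "
from h import *
go(.160,.0,.065)
s=snap('wrist','w9.png');s=snap('side','s9.png')
cv2.imwrite('pics/s9.png',cv2.resize(s['pixels'][170:330,240:400,::-1],None,fx=3.7,fy=3.7,interpolation=cv2.INTER_CUBIC))
"
```

```text
t 9.9 tcp L [162.0983  -0.8771  66.6519] rot [ 3.1411 -0.0003  0.0359] F [-0.2064 -1.6689  0.7115] width 0.010975829775987553
delta tool mm [-0.8777  2.0843  1.6526]
rotvec [ 0.0005 -0.0003  0.    ]
```

View pics/w9.png

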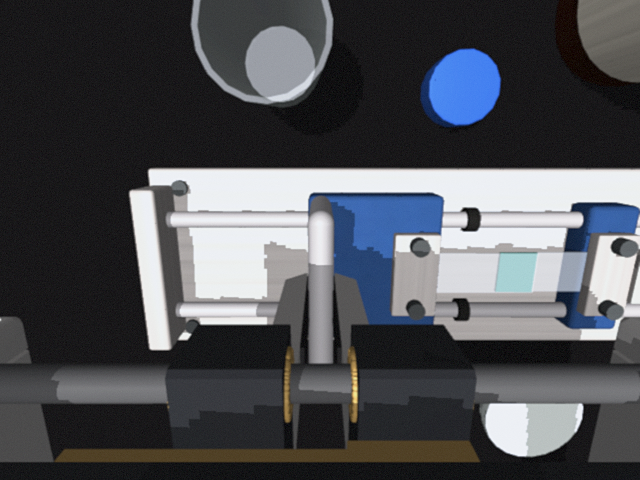

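View pics/s9.png

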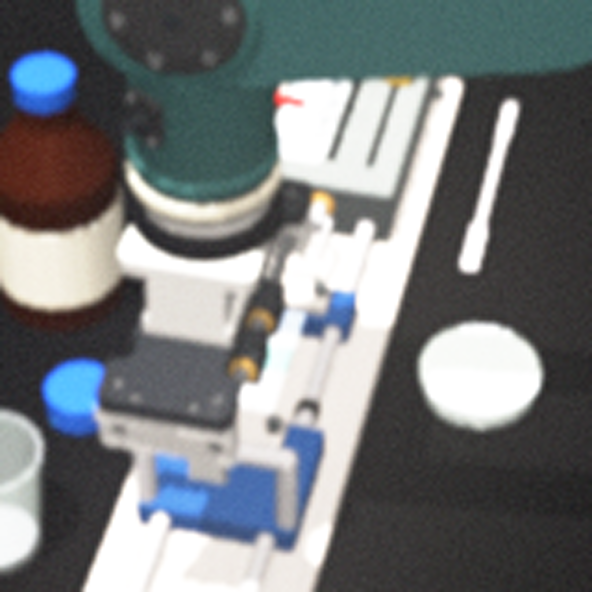

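>>> carry_out --deltas "0 -2 0 0 0 0 1; 0 -5 0 0 0 0 1; 0 -9 0 0 0 0 1; 0 -13 0 0 0 0 1; 0 -17 0 0 0 0 1; 0 -21 0 0 0 0 1; 0 -25 0 0 0 0 1; 0 -29 0 0 0 0 1"

```text
time: 10.67
tool_pos: [0.5286, 0.1522, 0.0666]
ee_rot: [3.138, -0.0, 0.036]
wrist_force: [0.3, -8.0, 2.4]
width: 0.0111
```

>>> carry_out --deltas "0 -3 0 0 0 0 1; 0 -6 0 0 0 0 1; 0 -9 0 0 0 0 1; 0 -11 0 0 0 0 1; 0 -13 0 0 0 0 1; 0 -14 0 0 0 0 1; 0 -14 0 0 0 0 1; 0 -14 0 0 0 0 1"

```text
time: 11.33
tool_pos: [0.5281, 0.1651, 0.0666]
ee_rot: [3.136, 0.0, 0.035]
wrist_force: [-0.8, -8.9, 1.7]
width: 0.0115
```

```bash
python3 -c "
from h import *
go(.2185,.0,.065)
s=snap('top')
cv2.imwrite('pics/t10.png',cv2.resize(s['pixels'][190:310,180:480,::-1],None,fx=2.6,fy=2.6,interpolation=cv2.INTER_CUBIC))
cv2.imwrite('pics/t10z.png',cv2.resize(s['pixels'][215:290,370:480,::-1],None,fx=7,fy=7,interpolation=cv2.INTER_CUBIC))
s=snap('side')
cv2.imwrite('pics/s10.png',cv2.resize(s['pixels'][160:340,240:400,::-1],None,fx=3.3,fy=3.3,interpolation=cv2.INTER_CUBIC))
"
```

```text
t 11.3333 tcp L [202.8658  -0.891   66.5936] rot [3.1361 0.     0.0353] F [-0.7811 -8.8913  1.6607] width 0.011461402036483175
delta tool mm [ -0.8981 -15.6595   1.5081]
rotvec [ 0.0055  0.     -0.0005]
```

View pics/t10z.png

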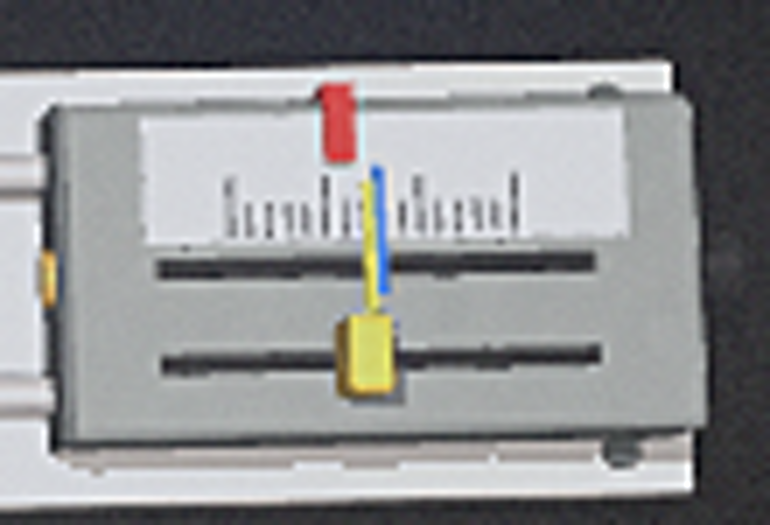

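View pics/s10.png

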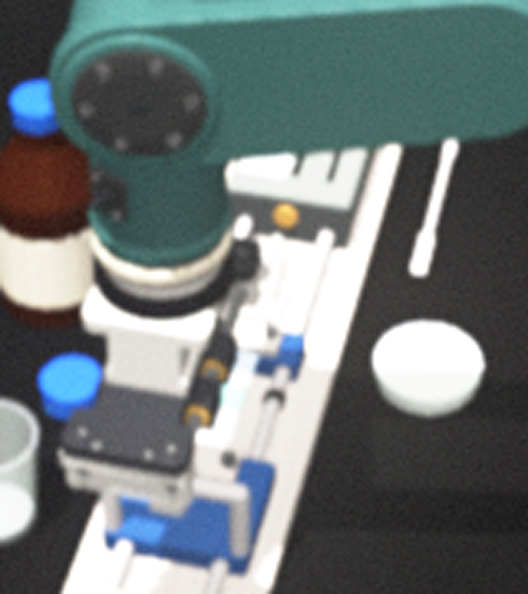

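>>> carry_out --deltas "0 -1.5 0 0 0 0 1; 0 -3 0 0 0 0 1; 0 -4.5 0 0 0 0 1; 0 -6 0 0 0 0 1; 0 -7 0 0 0 0 1; 0 -7.5 0 0 0 0 1; 0 -7.5 0 0 0 0 1; 0 -7.5 0 0 0 0 1"

```text
time: 12.1
tool_pos: [0.5279, 0.1717, 0.0666]
ee_rot: [3.135, 0.0, 0.035]
wrist_force: [-0.1, -10.9, 3.0]
width: 0.0114
```

```bash
python3 -c "
from h import *
go(.2185,.0,.065)
s=snap('top')
cv2.imwrite('pics/t11z.png',cv2.resize(s['pixels'][215:290,370:480,::-1],None,fx=7,fy=7,interpolation=cv2.INTER_CUBIC))
for t in ['pointer_edge','peak_edge','band_mid']:
    r=robot.place_of(s,t); print(t,[(round(d['p'],2),W2L(w(s,d['at']))*1000,px(s,w(s,d['at'])).round()) for d in r[:2]])
"
```

```text
t 12.1 tcp L [209.5385  -0.8933  66.5884] rot [3.1346 0.0002 0.035 ] F [ -0.089  -10.8552   2.971 ] width 0.011353135997202385
delta tool mm [-0.9002 -8.9892  1.526 ]
rotvec [ 0.007   0.0002 -0.0008]
pointer_edge [(0.57, array([-164.6858,  -18.1282,   57.831 ]), array([416., 244.])), (0.56, array([-174.562 ,  -40.9025,   54.108 ]), array([421., 232.]))]
peak_edge [(0.67, array([-166.9072,  -13.0816,   53.6609]), array([417., 247.])), (0.47, array([  0.8   , 120.2985,   1.1168]), array([328., 321.]))]
band_mid [(0.62, array([-173.1421,  -39.8117,   53.4414]), array([420., 232.]))]
```

View pics/t11z.png

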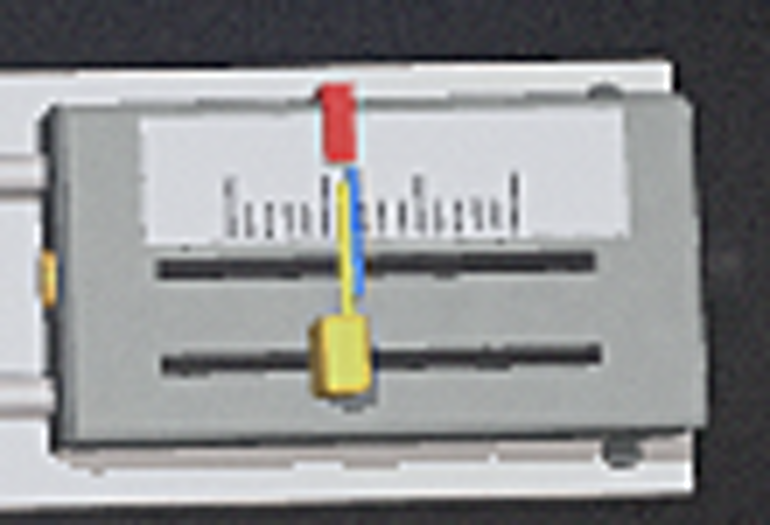

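>>> carry_out --deltas "0 -0.4 0 0 0 0 1; 0 -0.8 0 0 0 0 1; 0 -1.2 0 0 0 0 1; 0 -1.5 0 0 0 0 1; 0 -1.5 0 0 0 0 1; 0 -1.5 0 0 0 0 1; 0 -1.5 0 0 0 0 1; 0 -1.5 0 0 0 0 1"

```text
time: 12.97
tool_pos: [0.5279, 0.173, 0.0666]
ee_rot: [3.134, 0.0, 0.035]
wrist_force: [-0.3, -11.5, 3.2]
width: 0.0112
```

>>> carry_out --deltas "0 0 0 0 0 0 1; 0 0 0 0 0 0 1; 0 0 0 0 0 0 1; 0 0 0 0 0 0 1; 0 0 0 0 0 0 1; 0 0 0 0 0 0 1; 0 0 0 0 0 0 1; 0 0 0 0 0 0 1"

```text
time: 13.63
tool_pos: [0.5279, 0.1729, 0.0666]
ee_rot: [3.134, 0.0, 0.035]
wrist_force: [-0.4, -11.5, 2.7]
width: 0.0115
```

>>> carry_out --deltas "0 0 0 0 0 0 1; 0 0 0 0 0 0 1; 0 0 0 0 0 0 1; 0 0 0 0 0 0 1; 0 0 0 0 0 0 1; 0 0 0 0 0 0 1; 0 0 0 0 0 0 1; 0 0 0 0 0 0 1"

```text
time: 14.3
tool_pos: [0.5279, 0.173, 0.0666]
ee_rot: [3.134, 0.0, 0.035]
wrist_force: [-0.4, -11.4, 3.4]
width: 0.011
```

```bash
python3 -c "
from h import *
go(.160,.0,.065)
s=snap('top')
cv2.imwrite('pics/t12z.png',cv2.resize(s['pixels'][215:290,370:480,::-1],None,fx=7,fy=7,interpolation=cv2.INTER_CUBIC))
"
```

```text
t 14.3 tcp L [210.7858  -0.9309  66.6004] rot [3.1342 0.0001 0.0349] F [ -0.4245 -11.3606   3.3825] width 0.010968120689355916
delta tool mm [-0.8859 50.7582  1.9772]
rotvec [ 0.0074  0.0001 -0.0009]
```

View pics/t12z.png

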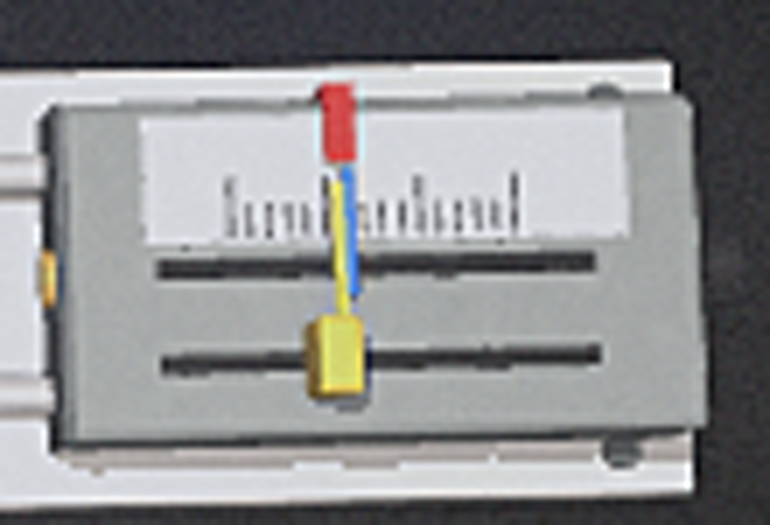

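>>> carry_out --deltas "0 1 0 0 0 0 1; 0 3 0 0 0 0 1; 0 6 0 0 0 0 1; 0 9 0 0 0 0 1; 0 12 0 0 0 0 1; 0 15 0 0 0 0 1; 0 18 0 0 0 0 1; 0 21 0 0 0 0 1"

```text
time: 15.02
tool_pos: [0.5285, 0.1548, 0.0666]
ee_rot: [3.14, -0.0, 0.036]
wrist_force: [-0.0, -5.0, 3.3]
width: 0.011
```

>>> carry_out --deltas "0 3 0 0 0 0 1; 0 6 0 0 0 0 1; 0 9 0 0 0 0 1; 0 12 0 0 0 0 1; 0 15 0 0 0 0 1; 0 18 0 0 0 0 1; 0 21 0 0 0 0 1; 0 24 0 0 0 0 1"

```text
time: 15.68
tool_pos: [0.5293, 0.1319, 0.0666]
ee_rot: [-3.14, -0.0, 0.036]
wrist_force: [-0.6, 0.1, 2.8]
width: 0.0111
```

>>> carry_out --deltas "0 1.5 0 0 0 0 1; 0 3 0 0 0 0 1; 0 4 0 0 0 0 1; 0 5 0 0 0 0 1; 0 6 0 0 0 0 1; 0 7 0 0 0 0 1; 0 7 0 0 0 0 1; 0 7 0 0 0 0 1"

```text
time: 16.35
tool_pos: [0.5295, 0.1246, 0.0666]
ee_rot: [-3.141, -0.0, 0.036]
wrist_force: [-0.8, 0.2, 2.6]
width: 0.011
```

```bash
python3 -c "
from h import *
go(.152,.0,.065)
s=snap('top')
cv2.imwrite('pics/t13.png',cv2.resize(s['pixels'][210:300,180:480,::-1],None,fx=2.6,fy=2.6,interpolation=cv2.INTER_CUBIC))
s=snap('wrist','w13.png')
"
```

```text
t 16.35 tcp L [162.3309  -0.8541  66.5704] rot [-3.1415 -0.0002  0.0358] F [-0.7647  0.2212  2.5827] width 0.010971552467526478
delta tool mm [-0.8542 10.3182  1.5692]
rotvec [-0.0001 -0.0002 -0.    ]
```

View pics/t13.png

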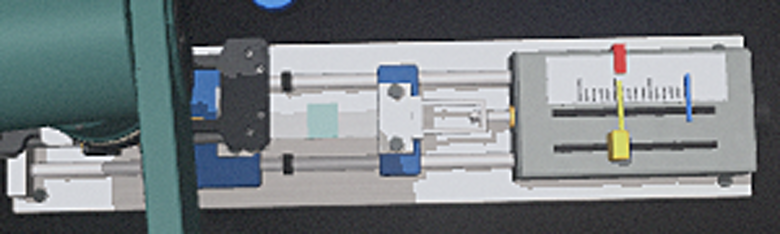

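View pics/w13.png

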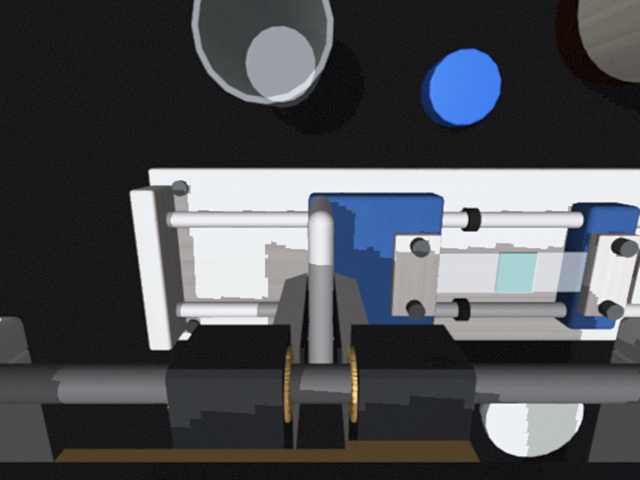

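>>> carry_out --deltas "0 0.7 0 0 0 0 1; 0 1.5 0 0 0 0 1; 0 2.2 0 0 0 0 1; 0 3 0 0 0 0 1; 0 3.7 0 0 0 0 1; 0 4.5 0 0 0 0 1; 0 5 0 0 0 0 1; 0 5 0 0 0 0 1"

```text
time: 17.12
tool_pos: [0.5298, 0.1193, 0.0666]
ee_rot: [3.141, -0.0, 0.036]
wrist_force: [0.3, 0.8, 3.9]
width: 0.0109
```

>>> carry_out --deltas "0 0.5 0 0 0 0 1; 0 1 0 0 0 0 1; 0 1.5 0 0 0 0 1; 0 2 0 0 0 0 1; 0 2.5 0 0 0 0 1; 0 3 0 0 0 0 1; 0 3 0 0 0 0 1; 0 3 0 0 0 0 1"

```text
time: 17.78
tool_pos: [0.5298, 0.1163, 0.0666]
ee_rot: [3.141, -0.0, 0.036]
wrist_force: [-0.4, 0.6, 4.7]
width: 0.0108
```

```bash
python3 -c "
from h import *
go(.152,.0,.065)
s=snap('wrist','w14.png')
"
```

```text
t 17.7833 tcp L [154.0828  -0.8509  66.5687] rot [ 3.1413 -0.0002  0.0357] F [-0.3605  0.5655  4.7197] width 0.010827501353671118
delta tool mm [-0.851   2.0699  1.5691]
rotvec [ 0.0003 -0.0002 -0.0001]
```

View pics/w14.png

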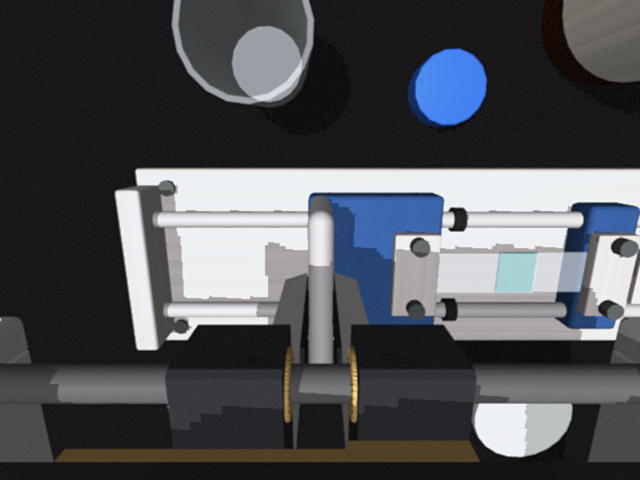

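>>> carry_out --deltas "0 0.5 0 0 0 0 1; 0 1 0 0 0 0 1; 0 1.5 0 0 0 0 1; 0 2 0 0 0 0 1; 0 2.5 0 0 0 0 1; 0 3 0 0 0 0 1; 0 3.5 0 0 0 0 1; 0 3.5 0 0 0 0 1"

```text
time: 18.5
tool_pos: [0.5299, 0.1135, 0.0666]
ee_rot: [-3.141, -0.0, 0.036]
wrist_force: [-0.1, 3.2, 6.0]
width: 0.0111
```

>>> carry_out --deltas "0 0.3 0 0 0 0 1; 0 0.6 0 0 0 0 1; 0 0.9 0 0 0 0 1; 0 1.2 0 0 0 0 1; 0 1.5 0 0 0 0 1; 0 1.8 0 0 0 0 1; 0 2 0 0 0 0 1; 0 2 0 0 0 0 1"

```text
time: 19.17
tool_pos: [0.5299, 0.1135, 0.0666]
ee_rot: [-3.137, -0.001, 0.037]
wrist_force: [0.6, 8.5, 5.0]
width: 0.011
```

```bash
python3 -c "
from h import *
go(.152,.0,.065)
s=snap('wrist')
cv2.imwrite('pics/w15.png',cv2.resize(s['pixels'][180:340,280:500,::-1],None,fx=3.5,fy=3.5,interpolation=cv2.INTER_CUBIC))
"
```

```text
t 19.1667 tcp L [151.2682  -0.8533  66.6037] rot [-3.1369 -0.0005  0.0366] F [0.6295 8.4579 4.9777] width 0.010980855135670835
delta tool mm [-0.8535 -0.7372  1.6067]
rotvec [-0.0047 -0.0005  0.0008]
```

View pics/w15.png

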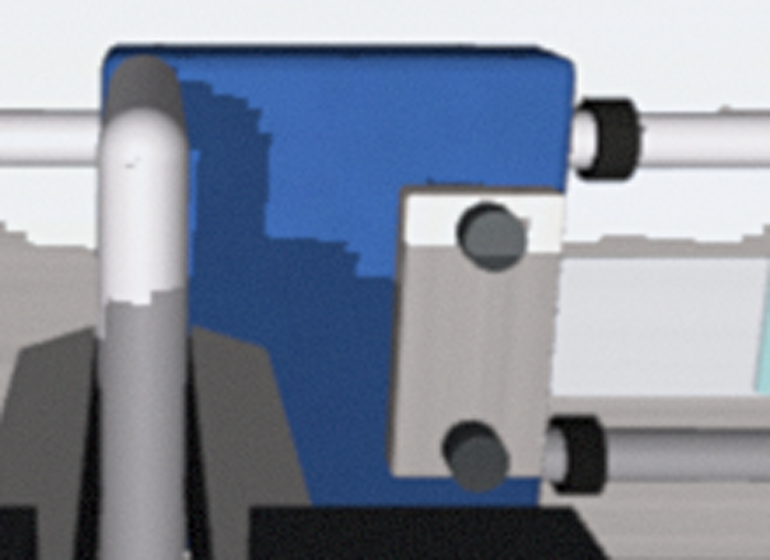

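>>> carry_out --deltas "0 -0.7 0 0 0 0 1; 0 -1.4 0 0 0 0 1; 0 -2 0 0 0 0 1; 0 -2 0 0 0 0 0.8; 0 -2 0 0 0 0 0.6; 0 -2 0 0 0 0 0.5; 0 -2 0 0 0 0 0.5; 0 -2 0 0 0 0 0.5"

```text
time: 19.88
tool_pos: [0.5294, 0.1124, 0.0657]
ee_rot: [3.141, 0.001, 0.035]
wrist_force: [0.8, -0.1, -0.5]
width: 0.0407
```

```bash
python3 -c "
from h import *
go(.152,.0,.065)
s=snap('wrist','w16.png')
"
```

```text
t 19.8833 tcp L [150.2141  -0.289   65.6738] rot [3.1408 0.0015 0.0354] F [ 0.8112 -0.0512 -0.4884] width 0.040697806051293875
delta tool mm [-0.2887 -1.7987  0.6728]
rotvec [ 0.0008  0.0015 -0.0004]
```

View pics/w16.png

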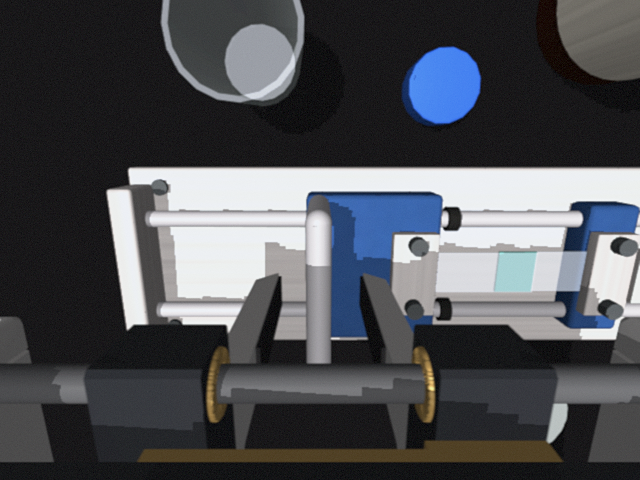

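>>> carry_out --deltas "0 0 -8 0 0 0 0.5; 0 0 -25 0 0 0 0.5; 0 0 -50 0 0 0 0.5; 0 0 -80 0 0 0 0.5; 0 0 -110 0 0 0 0.5; 0 0 -140 0 0 0 0.5; 0 0 -160 0 0 0 0.5; 0 0 -160 0 0 0 0.5"

```text
time: 20.6
tool_pos: [0.5324, 0.1132, 0.2334]
ee_rot: [-3.141, -0.012, 0.036]
wrist_force: [1.4, 0.0, 0.5]
width: 0.0468
```

>>> carry_out --deltas "-15 0 0 0 0 0 0.5; -40 0 0 0 0 0 0.5; -70 0 0 0 0 0 0.5; -100 0 0 0 0 0 0.5; -130 0 0 0 0 0 0.5; -150 0 0 0 0 0 0.5; -160 0 0 0 0 0 0.5; -160 0 0 0 0 0 0.5"

```text
time: 21.27
tool_pos: [0.3686, 0.1073, 0.2263]
ee_rot: [3.142, -0.0, 0.036]
wrist_force: [1.1, -0.6, -0.3]
width: 0.0468
```

```bash
python3 -c "
from h import *
go(.152,.0,.065)
s=snap('top','t17.png')
c=cloud(s);m=(c[...,2]>.082)&(c[...,2]<.1)
Q=np.array([W2L(p) for p in c[m]]);Q=Q[(abs(Q[:,0]-.155)<.03)&(abs(Q[:,1])<.05)];print(len(Q),np.median(Q,0))
cv2.imwrite('pics/t17z.png',cv2.resize(s['pixels'][215:290,370:480,::-1],None,fx=7,fy=7,interpolation=cv2.INTER_CUBIC))
cv2.imwrite('pics/t17c.png',cv2.resize(s['pixels'][220:295,180:380,::-1],None,fx=4,fy=4,interpolation=cv2.INTER_CUBIC))
"
```

```text
t 21.2667 tcp L [150.8094 160.6081 226.3225] rot [ 3.1415 -0.0005  0.0363] F [ 1.0514 -0.6072 -0.3249] width 0.0468224648098392
delta tool mm [160.5254  -1.1396 161.3988]
rotvec [ 0.0001 -0.0005  0.0005]
336 [ 0.15   -0.0027  0.089 ]
```

View pics/t17.png

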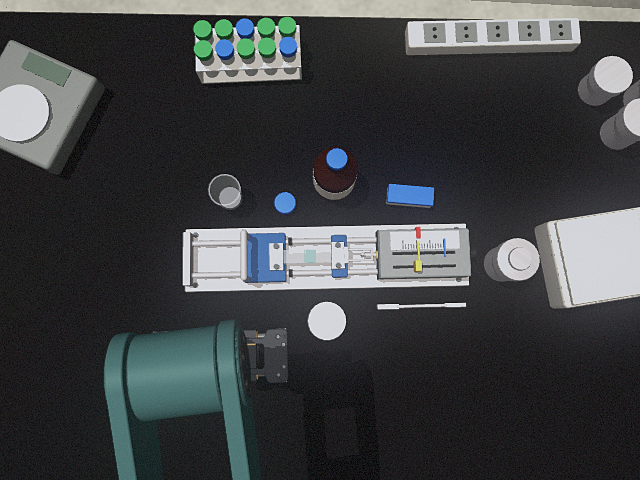

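View pics/t17z.png

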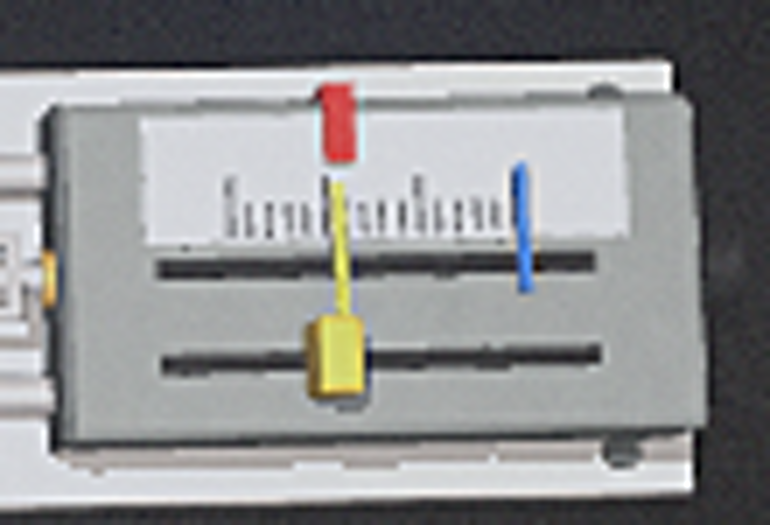

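View pics/t17c.png

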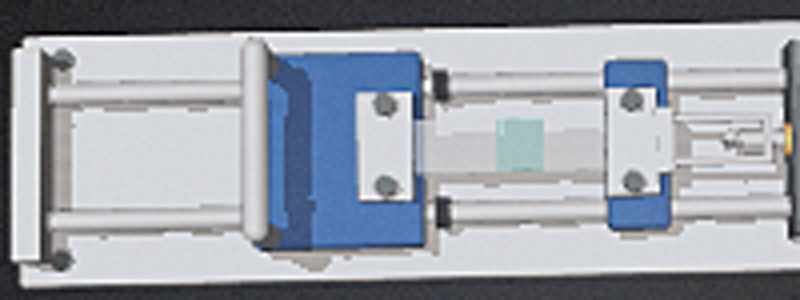

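```bash
python3 -c "
from h import *
s=snap('top')
c=cloud(s);Q=(c[...,:2]-O);X=Q@U;Y=Q@V;Z=c[...,2];im=s['pixels'].astype(int)
for y0 in (-.030,.030):
    m=(abs(Y-y0)<.003)&(X>.03)&(X<.12)
    i=np.argsort(X[m])
    for x,z,p in list(zip(X[m][i],Z[m][i],im[m][i]))[::3]: print(round(x*1000,1),round(z*1000,1),p)
    print()
r=robot.place_of(s,'specimen');print([(d['p'],W2L(w(s,d['at']))) for d in r])
r=robot.place_of(s,'bar_mid');print([(d['p'],W2L(w(s,d['at']))) for d in r])
"
```

```text
30.9 28.9 [218 217 218]
31.2 11.7 [166 159 156]
32.9 27.8 [132 131 130]
34.7 31.8 [191 189 193]
36.6 30.9 [220 221 224]
38.5 27.9 [220 222 224]
38.8 12.6 [164 158 156]
40.5 27.9 [153 152 158]
42.3 31.2 [135 133 137]
44.0 35.0 [215 212 214]
44.2 30.1 [137 135 140]
46.1 27.9 [197 194 195]
47.8 32.9 [214 210 212]
48.0 28.0 [142 141 144]
49.8 31.6 [197 195 196]
51.6 31.4 [220 223 228]
52.3 9.7 [169 164 162]
53.7 25.9 [144 141 145]
55.5 28.2 [216 219 225]
57.3 30.6 [217 221 228]
57.9 12.5 [168 165 163]
59.3 27.8 [153 150 154]
61.2 27.8 [201 197 200]
63.0 30.4 [208 204 205]
63.7 12.9 [140 136 137]
65.1 25.8 [117 116 119]
66.8 29.8 [71 70 75]
68.6 32.0 [56 57 64]
70.5 31.0 [52 60 60]
72.3 34.0 [87 87 91]
74.4 29.6 [176 171 173]
76.2 30.1 [242 244 245]
77.3 7.6 [159 152 149]
78.0 31.5 [ 76  86 104]
79.9 31.9 [ 65  99 153]
81.7 32.5 [ 46  81 137]
83.5 33.9 [ 76 116 173]
85.4 33.5 [ 62 105 169]
87.2 35.3 [ 54  99 167]
90.8 37.0 [ 64 109 174]
92.5 41.5 [185 193 202]
94.5 37.4 [ 80 123 179]
96.8 32.3 [ 71 117 182]
100.5 31.3 [ 78 119 174]
102.1 36.5 [ 58 103 169]
105.3 43.7 [199 202 207]
107.8 3
[... 924 characters left out ...]
4]
78.8 34.3 [ 60  88 132]
80.6 35.9 [ 78 121 178]
82.3 39.1 [ 82 123 181]
84.2 37.4 [ 80 120 176]
86.2 34.8 [ 86 124 180]
87.9 38.3 [ 78 120 178]
90.1 32.9 [ 82 119 177]
91.8 33.9 [ 85 125 180]
93.6 35.6 [ 80 122 179]
95.4 37.1 [ 86 123 182]
97.3 36.9 [ 81 121 178]
99.1 37.0 [ 90 127 182]
101.1 35.0 [ 80 119 176]
102.8 36.8 [ 83 123 181]
104.8 35.8 [ 79 120 177]
106.4 38.2 [ 82 120 178]
108.4 36.6 [ 88 123 183]
110.2 37.1 [ 83 125 180]
112.2 36.4 [ 75 116 174]
113.9 37.6 [ 80 121 177]
115.6 39.3 [ 81 119 176]
117.7 36.6 [ 83 122 175]
119.5 37.0 [ 81 123 177]

[(0.64, array([ 0.0028, -0.0008,  0.0037])), (0.15, array([-0.1659, -0.1183, -0.0025]))]
[(0.92, array([ 0.1511, -0.0026,  0.0835]))]
```

```bash
python3 -c "
from h import *
print(robot.close_job())
print(robot.get_obs()['time'])"
```

```text
the job is handed in; nothing more can be done
None
the job is handed in; nothing more can be done
```

The proof-pull is done and handed in at about 21.4 s of the 56 s allowed.

**Zeroing:** I pushed the yellow pointer back by its tab until it met the blue pointer. The force then rose to about 6 N with almost no further movement, so it was at its stop.

**Pull:** I gripped the pull bar and drew the carriage out in one direction only. The blue reading edge stopped at the middle of the red band (about 45–46 mm, roughly 9 N). I held it there for about 1.3 s.

**Return:** I eased the carriage home while still gripping it, until it stopped firmly at 8.5 N. I then took the load off, opened the fingers and lifted clear.

**Last checks (top camera):**
- The blue pointer is at zero and the yellow pointer is left in the middle of the red band.
- The band and the loose things look where they were at the start.
- The arm is touching nothing.

**Two things that did not match what I expected:**
- **Starting position:** the carriage began about 10 mm out from home, within the slack, not at home as I first assumed.
- **Buffer gap:** in the pictures a gap of about 5 mm still shows between the carriage's top edge and the black rings I took for the buffers. I still take it as home because it stopped hard there. The 59.5 mm return also matches 13 mm of slack plus the reading, to within about 1.5 mm.

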